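# Put the carved figures back on their own plinths

### The arm

A 6-joint arm with a two-finger parallel gripper is mounted at the origin on the work surface. World frame = base frame: x ahead of the robot, y to its left, z up, the work surface at z = 0. Lengths are in m, angles in rad, forces in N, time in s.
With the tool pointing down it reaches from about 0.25 to 0.775 m from the base axis. Payload 4 kg.
Tool frame: the origin (TCP) lies on the centre line of the jaws, within the pads' length; the fingertips stand 25 mm ahead of it and the grasp point (between the pads) lies 6 mm ahead of it; z points along the fingers, y is the line along which they close (so a half turn about z gives the same grasp; the last joint's range is limited). The gripper opens to 94 mm and grips with 3 to 60 N. Pads are 16 mm wide; open, the fingers measure 119 mm over their backs; the gripper's body (75 mm by 177 mm) begins 78 mm behind the grasp point.
Start: joints at [-1.209, 0.087, 1.371, -0, 1.684, -0.103], TCP at [0.247, -0.492, 0.231] pointing down, gripper open.
Joint ranges: [-3.1, 3.1], [-0.76, 2.03], [0.27, 2.55], [-1.08, 4.22], [0.17, 2.65], [-2.57, 2.57]. Speed limits (rad/s): [2.79, 2.79, 3.14, 3.14, 3.14, 3.14].

### API

Orientations are given as [roll, pitch, yaw] about the fixed x, y, z axes, in that order (R = Rz(yaw) Ry(pitch) Rx(roll)).
In Python, from bench import sensors, optics, ticket gives the robot as it stands.
- The arm moves only by the tool send_rows, never from a script. Its argument "rows" is a list of rows, each a list of 6 numbers: the shift along the world's x, y, z in mm, then the turn, a rotation vector about the world's x, y, z in rad. In form: [[x, y, z, wx, wy, wz], ...]. A call has 1 to 8 rows; each row shifts and turns the commanded pose from where the row before left it; what a row does not reach is not made up. A row lasts 1/12 s, in which the tool goes at most 41.7 mm and 7.16 degrees, less where a joint would pass 70% of its speed; a pose out of reach is approached as far as the arm can. A call is refused whole if a number of a shift passes 41.7 or a number of a turn 0.125, either way. A call with a gripper value outside its range is refused whole. "grip" is the finger opening in mm, from 0 to 94, set as the call begins (left out, the last holds). The fingers move at their own pace and stop on an object; the grip force is fixed at half the most. Time passes only in rows, so rows that do not move let the fingers close. It gives the time, the measured TCP pose, the force, the opening and the grip force at its end, in the units of the state.
- sensors.get_obs(): the state, without advancing time (a new reading comes with each control period).
- optics.snapshot(name): name is "side" or "top"; returns the picture (420x560x3 uint8, red, green, blue); there is no depth.
- optics.camera_model(name): a dict with "vertical_fov" (degrees; the focal length in pixels is half the picture's height over the tangent of half this angle, whatever the lens; pixels are square), "cx", "cy" (the principal point, pixels), "R" (3x3) and "t" (3): a world point X has camera coordinates R X + t. Camera axes: x right, y down, z forward; pixel columns grow to the right and rows downward; lengths in m; the calibration is good to about 2 mm. A picture is of the moment at which its call begins. camera_model takes no time and is no camera call.
- ticket.close_job(): hands the job in; it is judged then, once.
The state is a dict: "time": time; "joint_positions": joint angles; "qvel": joint speeds; "joint_torque": joint torques, N m; "tool_pos": TCP position; "ee_rot": TCP orientation; "wrist_force": force on the tool from outside, world axes, zero at the start; "wrist_torque": the same for the moment, N m; "width": finger opening in m; "finger_force": force on a finger pad.
Only numpy, scipy, OpenCV 4.12 (cv2) and the standard library are available. Lean on these libraries where they do the work, as an engineer would, in place of code of your own. Each camera call takes 0.05 s, during which the arm holds its last target. There are 200 camera calls.

### The job

The three carved figures have been left on one another's plinths: stand each one upright on the plinth painted the colour of its own hat, with its foot within the pale disc. First let the tall red-hatted walker wait on the round cork mat, then bring the owl home, then the bear, and the walker last of all, so that it never stands in the way of the lower ones. Set the figures down rather than dropping them, never on the bare bench, do not topple any, and leave the mallet, the jar and the gouge where they are.

Things in the scene. Friction and masses are not known exactly. Their poses are not given: they have to be found in the camera images.
- owl: squat carved owl of pale wood with a green flat cap, 70 mm high, about 70 g, loose. Round: foot 46 mm in diameter, straight body 48 mm in diameter from 6 to 50 mm above the foot (grip there, any direction), cap 37 mm in diameter. Origin: centre of the foot's underside, z up. At the start it stands on the blue plinth
- bear: carved bear of brown wood with a blue flat cap, 105 mm high, about 100 g, loose. Round: foot 46 mm in diameter, straight body 44 mm in diameter from 10 to 82 mm above the foot (grip there, any direction), head and cap narrower. Origin: centre of the foot's underside, z up. At the start it stands on the red plinth
- walker: tall carved man of pale wood, long coat, brimmed red hat, 155 mm high, about 130 g, loose. Round: foot 48 mm in diameter, straight coat 42 mm in diameter from 12 to 120 mm above the foot (grip near 95 to 120 mm so that the hat clears the gripper's body), brim 43 mm in diameter at 140 mm. Origin: centre of the foot's underside, z up. It starts on the green plinth
- plinth_green: home of the owl: fixed round display plinth, 96 mm in diameter and 24 mm high, dark wood below, with a green painted top (92 mm across) and a flat pale wood disc 68 mm across in the middle of the top. Origin: centre of the underside, z up; the disc's centre is 24 mm above it
- plinth_blue: home of the bear: fixed round display plinth, 96 mm in diameter and 24 mm high, dark wood below, with a blue painted top (92 mm across) and a flat pale wood disc 68 mm across in the middle of the top. Origin: centre of the underside, z up; the disc's centre is 24 mm above it
- plinth_red: home of the walker: fixed round display plinth, 96 mm in diameter and 24 mm high, dark wood below, with a red painted top (92 mm across) and a flat pale wood disc 68 mm across in the middle of the top. Origin: centre of the underside, z up; the disc's centre is 24 mm above it
- cork_mat: the free waiting spot: fixed round brown cork mat, 110 mm in diameter, 10 mm thick, empty at the start. Origin: centre of the underside, z up; its top is 10 mm above it
- mallet: bystander: carver's mallet standing on its black head, 84 mm in diameter, 226 mm high, brown handle upward, loose. Origin: centre of the underside
- jar: bystander: small amber jar of finish with a black cap, 56 mm in diameter, 65 mm high, loose. Origin: centre of the underside
- gouge: bystander: carving gouge lying on the bench, 175 mm long, 24 mm wide, 22 mm high, brown handle and steel blade, loose. Origin: on the bench under it, near the middle; the blade points along its x
There are look-alikes about, which are no part of the job. What is shaped like the owl but pink or yellow is not meant.

How it is judged:
By the outcome, as a careful person would: the job done as asked, in the order asked, and still so for the second after the job is handed in, with the robot touching nothing.
It also fails if it takes over 104 s, if anything falls off the work surface, if the arm or the gripper's body presses on something with over 40 N, if the wrist force passes 120 N, or if a joint passes its speed limit or range.

## Working session

There is one attempt and no reset: what is moved stays moved. The work goes in short steps, Python scripts to look and compute and a tool call to move; the robot and the scene stay as the last step left them, time stands still between calls to the robot, and variables do not carry over. Pictures are saved under pics/ and viewed, at most 14 in all, crops included, and the job is handed in when it is done.

Besides the shell and the picture viewer there is one more tool, called after "Request:" in YAML: its name, and indented under it one key for each argument. send_rows: Moves the arm, as the interface text tells. Its arguments: {"type":"object","properties":{"rows":{"type":"array"},"grip":{"type":"number"}},"required":["rows"]}

```bash
mkdir -p pics
python3 - <<'E'
from bench import sensors, optics
import cv2
for n in("top","side"):
    cv2.imwrite(f"pics/{n}0.png",optics.snapshot(n)[:,:,::-1]); print(n,optics.camera_model(n))
o=sensors.get_obs(); print(o)
E
```

```text
top {'vertical_fov': 43.49316172487417, 'cx': 274.7721161485951, 'cy': 211.06102829320605, 'R': array([[-0.00932084, -0.99995239,  0.00288782],
       [-0.99573448,  0.00901634, -0.09182343],
       [ 0.09179302, -0.00373137, -0.99577112]]), 't': array([0.02772309, 0.55615865, 1.46526027])}
side {'vertical_fov': 56.36158991086151, 'cx': 281.54603409608956, 'cy': 205.36748467296525, 'R': array([[-0.87987417, -0.47484204, -0.01861417],
       [-0.25066148,  0.49703694, -0.83073648],
       [ 0.40372053, -0.72627772, -0.55635457]]), 't': array([0.48913978, 0.18187453, 0.84211347])}
{'time': 0.1, 'joint_positions': array([-1.20910708e+00,  8.78654670e-02,  1.37206312e+00, -2.38150739e-05,
        1.68363447e+00, -1.03112253e-01]), 'qvel': array([ 5.39963887e-05, -1.95562473e-03, -3.84270119e-03, -6.61375281e-04,
        7.25732929e-05,  1.58377436e-03]), 'joint_torque': array([ 1.31768888e-03, -3.41251802e+01, -3.03301907e+01,  7.17490423e-02,
        3.03985435e-02, -9.91243610e-05]), 'tool_pos': array([ 0.24635916, -0.49123988,  0.22945003]), 'ee_rot': array([-3.13963028e+00, -1.79269713e-04,  4.64798662e-01]), 'wrist_force': array([ 0.80567144, -0.10456616, -0.38504603]), 'wrist_torque': array([-0.04666764, -0.03120259, -0.04390504]), 'finger_force': 0.0, 'width': 0.09394896310584845}
```

View pics/top0.png

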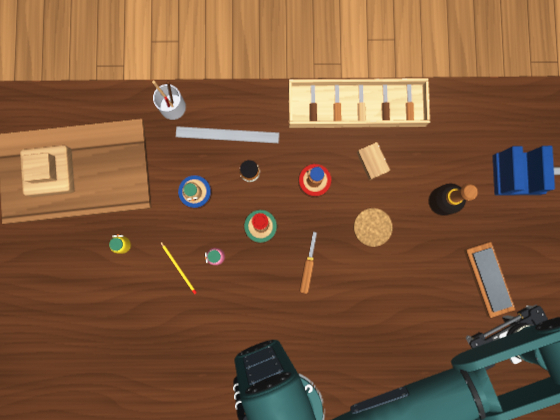

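View pics/side0.png

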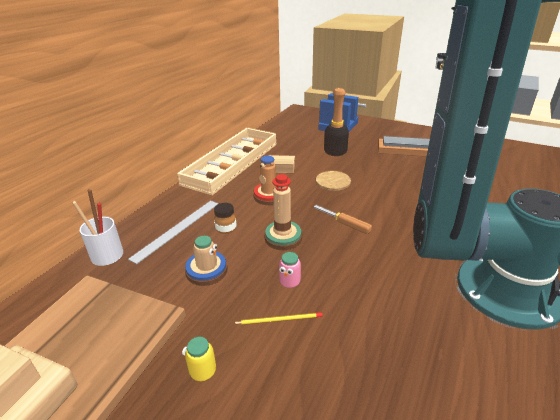

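The top view shows the green plinth with the walker at (260,226), the blue plinth with the owl at (194,191) and the red plinth with the bear at (315,180). The cork mat is at (373,228), jar (250,170), mallet (450,198), gouge (310,262), and the decoys are at (215,257) and (120,244). The side view shows the green plinth at (283,233), blue (206,264), red (268,190) and the mat at (333,181).

```bash
cat > h.py <<'E'
import numpy as np, cv2
from bench import sensors, optics
M={n:optics.camera_model(n) for n in("top","side")}
def ray(n,p):
    m=M[n]; f=210/np.tan(np.radians(m["vertical_fov"])/2)
    d=m["R"].T@np.array([(p[0]-m["cx"])/f,(p[1]-m["cy"])/f,1]); return -m["R"].T@m["t"],d/np.linalg.norm(d)
def plane(n,p,z):
    c,d=ray(n,p); return (c+d*(z-c[2])/d[2])[:2]
def tri(pt,ps):
    A=[];b=[]
    for n,p in(("top",pt),("side",ps)):
        c,d=ray(n,p); P=np.eye(3)-np.outer(d,d); A.append(P); b.append(P@c)
    A=np.vstack(A);b=np.hstack(b); X=np.linalg.lstsq(A,b,rcond=None)[0]
    return X,np.linalg.norm(A@X-b)
HSV=dict(green=[(65,70,40),(90,255,255)],blue=[(105,120,60),(125,255,255)],red=[(174,150,80),(184,255,255)],cork=[(10,60,120),(22,200,255)])
def blobs(img,col,near,r=30):
    """colour mask within r px of a pixel -> components' contours, largest first"""
    h=cv2.cvtColor(img,cv2.COLOR_RGB2HSV).astype(int); lo,hi=HSV[col]
    H=h[...,0]
    if col=="red": H=np.where(H<8,H+180,H)
    m=(H>=lo[0])&(H<=hi[0])&(h[...,1]>=lo[1])&(h[...,2]>=lo[2])
    yy,xx=np.indices(m.shape); m&=np.hypot(xx-near[0],yy-near[1])<r
    cs=cv2.findContours(m.astype(np.uint8),cv2.RETR_EXTERNAL,cv2.CHAIN_APPROX_NONE)[0]
    return sorted([c for c in cs if len(c)>4],key=lambda c:-cv2.contourArea(c))
def ell(cs): 
    (x,y),a,t=cv2.fitEllipse(cv2.convexHull(np.vstack(cs))); return (round(x,1),round(y,1)),np.round(a,1)
def worldfit(n,c,z):
    w=np.array([plane(n,p,z) for p in c.reshape(-1,2)],np.float32)
    (x,y),a,t=cv2.fitEllipse(w*1000); return np.round([x,y,*a],1)
E
python3 - <<'E'
from h import *
T=optics.snapshot("top");S=optics.snapshot("side")
for nm,col,pt,ps,r in [("pl_green","green",(260,226),(283,233),22),("pl_blue","blue",(194,191),(206,264),24),("pl_red","red",(315,180),(268,192),20),
 ("cork","cork",(373,228),(333,181),24),("owlcap","green",(191,189),(204,242),11),("bearcap","blue",(317,174),(267,160),11),("hat","red",(260,222),(282,183),12),("yel","green",(118,243),(199,346),14)]:
    a=blobs(T,col,pt,r);b=blobs(S,col,ps,r)
    if nm.startswith("pl"):   # fit ring's outer contour on plane of plinth top as well as hull ellipse
        ea=ell(a[:1]);eb=ell([c for c in b if cv2.contourArea(c)>15])
        print(nm,"planefit",worldfit("top",cv2.convexHull(a[0]),.024),worldfit("side",cv2.convexHull(np.vstack([c for c in b if cv2.contourArea(c)>15])),.024))
    else: ea=ell(a[:1]);eb=ell(b[:1])
    X,e=tri(ea[0],eb[0]); print(nm,ea,eb,np.round(X*1000,1),round(e*1000,1))
for nm,p,z in [("jar",(250,168),.065),("mallet",(470,191),.226),("gouge",(314,234),.01),("gouge",(306,292),.015)]: print(nm,plane("top",p,z))
E
```

```text
pl_green planefit [515.3  64.7  89.   89.4] [515.   65.6  87.9  94.8]
pl_green ((260.0, 225.8), array([31.5, 31.6])) ((283.4, 231.8), array([22.7, 35.4])) [515.2  64.8  21.8] 0.0
pl_blue planefit [615.5 251.6  89.7  90.2] [615.4 253.7  88.7  96.2]
pl_blue ((194.0, 191.2), array([31.3, 31.7])) ((205.4, 264.7), array([27.9, 40. ])) [616.3 252.6  20.8] 0.9
pl_red planefit [645.6 -91.8  91.3  92.2] [ 650.5 -107.6   94.2  146.3]
pl_red ((314.6, 179.6), array([31.8, 32.2])) ((270.5, 187.7), array([24.1, 33.3])) [643.1 -91.7  32.6] 1.9
cork ((373.1, 225.6), array([38.8, 43.1])) ((333.0, 181.0), array([47.6, 47.6])) [ 513.  -259.9    1.3] 1.7
owlcap ((189.9, 189.4), array([11.8, 12.7])) ((202.7, 241.2), array([11.1, 16.1])) [612.  253.1  91.6] 0.9
bearcap ((316.5, 173.5), array([13. , 13.1])) ((267.0, 158.5), array([ 5.6, 12.1])) [646.5 -88.4 128.7] 0.8
hat ((259.8, 221.0), array([15.6, 15.9])) ((281.5, 182.0), array([16. , 17.3])) [518.7  61.9 165.1] 0.6
yel ((115.5, 243.7), array([11.6, 12.3])) ((197.6, 346.1), array([18.1, 21.7])) [467.  459.1  67.6] 0.3
jar [0.67346159 0.09043174]
mallet [ 0.58313294 -0.45747464]
gouge [ 0.49114674 -0.08865234]
gouge [ 0.3279711  -0.06312167]
```

Run:
```python
from h import *
HSV["cork"]=[(10,100,120),(25,255,255)]
T=optics.snapshot("top");S=optics.snapshot("side")
print("cork px hsv",cv2.cvtColor(T,cv2.COLOR_RGB2HSV)[[228,228,228,200],[373,383,360,400]].tolist())
for lo in [(8,90,110),(10,60,140),(12,60,130)]:
    HSV["cork"][0]=lo
    a=blobs(T,"cork",(373.5,228),30)[:1];b=blobs(S,"cork",(333,181),28)[:1]
    ea,eb=ell(a),ell(b);X,e=tri(ea[0],eb[0]);print(ea,eb,np.round(X*1000,1),round(e*1000,1),np.round(plane("top",ea[0],.01)*1000,1))
for nm,p,z in [("owl",(189.9,189.4),.094),("bear",(316.5,173.5),.129),("walker",(259.8,221),.165)]: print(nm,np.round(plane("top",p,z)*1000,1))
```

```text
cork px hsv [[17, 132, 193], [17, 130, 204], [17, 128, 219], [11, 163, 117]]
((373.9, 227.8), array([58.2, 60.3])) ((333.0, 181.0), array([55.6, 55.7])) [ 509.8 -260.8    1.5] 3.0 [ 507.3 -260. ]
((373.0, 226.8), array([38.4, 39.1])) ((333.0, 181.0), array([54.6, 56. ])) [ 510.9 -258.8    2.3] 0.4 [ 510.2 -257.5]
((372.9, 226.7), array([38.7, 39.4])) ((333.0, 180.9), array([55.3, 55.4])) [ 511.  -258.5    2.8] 0.2 [ 510.4 -257.2]
owl [611.1 252.3]
bear [645.9 -88.6]
walker [518.3  61.7]
```

Request:
send_rows:
  rows:
    - [17,34.6,1,0,0,0]
    - [17,34.6,1,0,0,0]
    - [17,34.6,1,0,0,0]
    - [17,34.6,1,0,0,0]
    - [17,34.6,1,0,0,0]
    - [17,34.6,1,0,0,0]
    - [17,34.6,1,0,0,0]
    - [17,34.6,1,0,0,0]
  grip: 94

```text
time: 0.97
tool_pos: [0.3829, -0.2131, 0.2387]
ee_rot: [3.141, -0.0, 0.464]
wrist_force: [1.5, 0.1, 0.3]
width: 0.0937
finger_force: 0.0
```

Request:
send_rows:
  rows:
    - [17,34.6,0,0,0,0]
    - [17,34.6,0,0,0,0]
    - [17,34.6,0,0,0,0]
    - [17,34.6,0,0,0,0]
    - [17,34.6,0,0,0,0]
    - [17,34.6,0,0,0,0]
    - [17,34.6,0,0,0,0]
    - [0,0,0,0,0,0]

```text
time: 1.63
tool_pos: [0.503, 0.033, 0.2379]
ee_rot: [-3.139, -0.002, 0.472]
wrist_force: [-1.0, 0.6, -0.4]
width: 0.094
finger_force: 0.0
```

Request:
send_rows:
  rows:
    - [15.5,29,0,0,0,0]
    - [0,0,0,0,0,0]
    - [0,0,0,0,0,0]
    - [0,0,0,0,0,0]

```text
time: 1.97
tool_pos: [0.5167, 0.0556, 0.2384]
ee_rot: [3.141, 0.001, 0.465]
wrist_force: [-0.3, -0.9, 0.2]
width: 0.094
finger_force: 0.0
```

Run:
```python
from h import *
o=sensors.get_obs();print(o["tool_pos"],o["ee_rot"])
T=optics.snapshot("top");S=optics.snapshot("side")
o=sensors.get_obs();print(o["tool_pos"],o["ee_rot"])
cv2.imwrite("pics/s1.png",np.hstack([cv2.resize(T[120:320,160:360],(400,400)),cv2.resize(S[80:280,180:380],(400,400))])[:,:,::-1])
```

```text
[0.5167058  0.05560859 0.23835916] [3.14114696e+00 9.29852001e-04 4.64531659e-01]
[0.51666789 0.05521366 0.23860671] [3.14110432e+00 2.64243768e-04 4.63341599e-01]
```

View pics/s1.png

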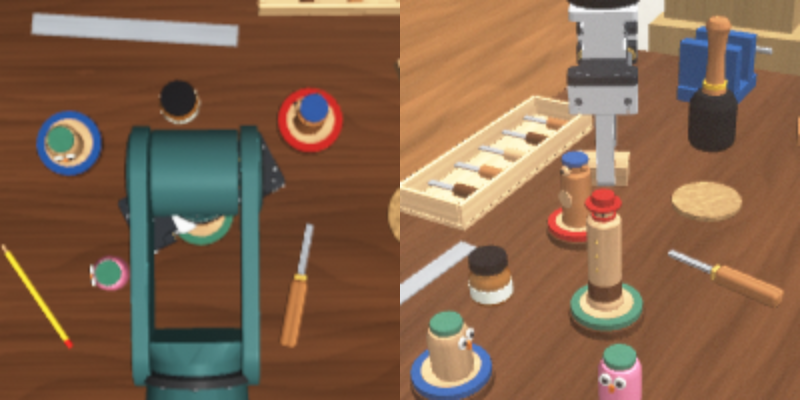

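The gripper hangs above the walker: finger at (605,130) and hat at (603,205) in the side crop, with nothing touching.

Request:
send_rows:
  rows:
    - [1.7,6.5,0,0,0,0]
    - [0,0,-15,0,0,0]
    - [0,0,-20,0,0,0]
    - [0,0,-20,0,0,0]
    - [0,0,-20,0,0,0]
    - [0,0,-15,0,0,0]
    - [0,0,-10,0,0,0]
    - [0,0,0,0,0,0]

```text
time: 2.73
tool_pos: [0.5171, 0.0625, 0.136]
ee_rot: [-3.139, 0.004, 0.464]
wrist_force: [0.0, 0.2, -0.2]
width: 0.094
finger_force: 0.0
```

Run:
```python
from h import *
T=optics.snapshot("top");S=optics.snapshot("side")
o=sensors.get_obs();print(o["tool_pos"],o["wrist_force"])
cv2.imwrite("pics/s2.png",cv2.resize(S[100:260,200:360],(560,560),interpolation=cv2.INTER_CUBIC)[:,:,::-1])
```

```text
[0.51888977 0.0626257  0.13895144] [1.16629288 0.93019439 0.1522415 ]
```

View pics/s2.png

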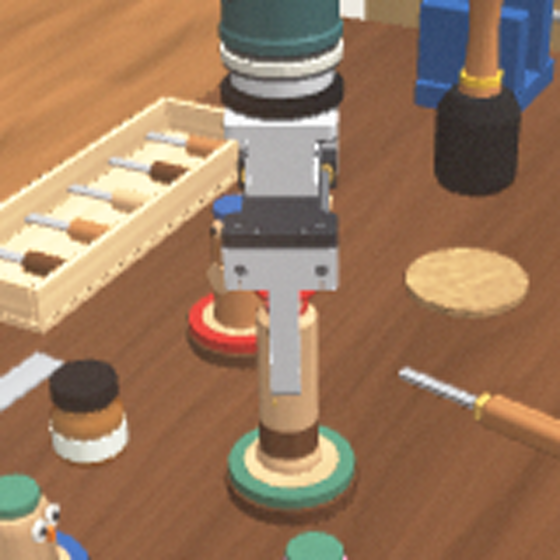

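The fingers straddle the coat, finger at (287,345) and coat centre at about (288,380). I close the gripper.

Request:
send_rows:
  rows:
    - [0,0,0,0,0,0]
    - [0,0,0,0,0,0]
    - [0,0,0,0,0,0]
    - [0,0,0,0,0,0]
    - [0,0,0,0,0,0]
    - [0,0,0,0,0,0]
    - [0,0,0,0,0,0]
    - [0,0,0,0,0,0]
  grip: 30

```text
time: 3.5
tool_pos: [0.5187, 0.0628, 0.1385]
ee_rot: [3.141, 0.0, 0.465]
wrist_force: [-0.1, -0.3, -0.1]
width: 0.0443
finger_force: 0.3
```

Request:
send_rows:
  rows:
    - [0,0,0,0,0,0]
    - [0,0,0,0,0,0]
    - [0,0,0,0,0,0]
    - [0,0,0,0,0,0]

```text
time: 3.83
tool_pos: [0.5187, 0.0628, 0.1384]
ee_rot: [3.141, 0.0, 0.465]
wrist_force: [-0.9, -0.7, -1.0]
width: 0.042
finger_force: 30.0
```

Request:
send_rows:
  rows:
    - [0,0,3,0,0,0]
    - [0,0,7,0,0,0]
    - [0,0,10,0,0,0]
    - [0,0,10,0,0,0]
    - [0,0,10,0,0,0]
    - [0,0,10,0,0,0]
    - [0,0,5,0,0,0]
    - [0,0,0,0,0,0]

```text
time: 4.5
tool_pos: [0.5198, 0.0628, 0.196]
ee_rot: [3.14, -0.004, 0.465]
wrist_force: [0.1, 0.5, -1.5]
width: 0.0417
finger_force: 30.0
```

Request:
send_rows:
  rows:
    - [0,-10,0,0,0,0]
    - [-1,-20,0,0,0,0]
    - [-1,-30,0,0,0,0]
    - [-1,-35,0,0,0,0]
    - [-1,-35,0,0,0,0]
    - [-1,-35,0,0,0,0]
    - [-1,-35,0,0,0,0]
    - [-1,-35,0,0,0,0]

```text
time: 5.17
tool_pos: [0.5106, -0.1743, 0.1926]
ee_rot: [-3.141, 0.001, 0.464]
wrist_force: [0.6, -0.4, -1.0]
width: 0.0418
finger_force: 30.0
```

Request:
send_rows:
  rows:
    - [-1,-35,0,0,0,0]
    - [-1,-25,0,0,0,0]
    - [0,-15,0,0,0,0]
    - [0,-10,0,0,0,0]
    - [0,0,0,0,0,0]
    - [0,0,0,0,0,0]
    - [0,0,0,0,0,0]

```text
time: 5.75
tool_pos: [0.5099, -0.2558, 0.1934]
ee_rot: [-3.141, -0.0, 0.466]
wrist_force: [0.5, -0.3, -0.8]
width: 0.0417
finger_force: 30.0
```

Run:
```python
from h import *
S=optics.snapshot("side")
o=sensors.get_obs();print(o["tool_pos"],o["wrist_force"])
cv2.imwrite("pics/s3.png",cv2.resize(S[60:220,250:410],(560,560),interpolation=cv2.INTER_CUBIC)[:,:,::-1])
```

```text
[ 0.50999434 -0.25567146  0.19357285] [ 0.15960651  0.02136851 -1.89807788]
```

View pics/s3.png

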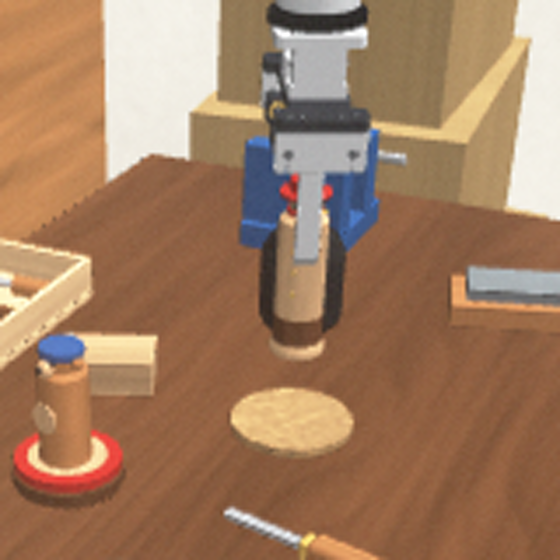

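The walker hangs upright above the mat: foot at (298,348), mat centre at (292,420), ahead of the mallet in the view but well short of it. I lower it.

Request:
send_rows:
  rows:
    - [0,0,-10,0,0,0]
    - [0,0,-15,0,0,0]
    - [0,0,-15,0,0,0]
    - [0,0,-10,0,0,0]
    - [0,0,-8,0,0,0]
    - [0,0,-5,0,0,0]
    - [0,0,-2,0,0,0]
    - [0,0,0,0,0,0]

```text
time: 6.47
tool_pos: [0.5097, -0.257, 0.1282]
ee_rot: [-3.141, 0.0, 0.465]
wrist_force: [0.2, 0.1, -0.8]
width: 0.0419
finger_force: 30.0
```

Request:
send_rows:
  rows:
    - [0,0,-1,0,0,0]
    - [0,0,-1,0,0,0]
    - [0,0,-1,0,0,0]
    - [0,0,0,0,0,0]
    - [0,0,0,0,0,0]

```text
time: 6.88
tool_pos: [0.5098, -0.2573, 0.1257]
ee_rot: [3.141, -0.0, 0.465]
wrist_force: [-0.2, -0.3, -1.1]
width: 0.0421
finger_force: 30.0
```

Request:
send_rows:
  rows:
    - [0,0,-1,0,0,0]
    - [0,0,-0.5,0,0,0]
    - [0,0,0,0,0,0]
    - [0,0,0,0,0,0]

```text
time: 7.22
tool_pos: [0.5099, -0.2573, 0.1245]
ee_rot: [3.141, -0.0, 0.465]
wrist_force: [0.1, -1.0, -0.4]
width: 0.0422
finger_force: 30.0
```

Request:
send_rows:
  rows:
    - [0,0,-0.5,0,0,0]
    - [0,0,-0.5,0,0,0]
    - [0,0,0,0,0,0]
    - [0,0,0,0,0,0]

```text
time: 7.55
tool_pos: [0.51, -0.2573, 0.1244]
ee_rot: [3.14, -0.001, 0.465]
wrist_force: [-2.4, 0.6, 6.3]
width: 0.042
finger_force: 30.0
```

Contact at 6 N; release slowly and retreat.

Request:
send_rows:
  rows:
    - [0,0,0.4,0,0,0]
    - [0,0,0,0,0,0]
    - [0,0,0,0,0,0]
    - [0,0,0,0,0,0]
  grip: 50

```text
time: 7.88
tool_pos: [0.5096, -0.2571, 0.1229]
ee_rot: [-3.141, 0.0, 0.465]
wrist_force: [0.1, 0.1, 0.4]
width: 0.0503
finger_force: 0.0
```

Request:
send_rows:
  rows:
    - [0,0,0,0,0,0]
    - [0,0,0,0,0,0]
    - [0,0,0,0,0,0]
    - [0,0,0,0,0,0]
    - [0,0,0,0,0,0]
    - [0,0,0,0,0,0]
    - [0,0,0,0,0,0]
  grip: 90

```text
time: 8.47
tool_pos: [0.5097, -0.2572, 0.1234]
ee_rot: [3.142, 0.0, 0.465]
wrist_force: [-0.7, -0.4, -0.5]
width: 0.0893
finger_force: 0.0
```

Request:
send_rows:
  rows:
    - [0,0,10,0,0,0]
    - [0,0,20,0,0,0]
    - [0,0,25,0,0,0]
    - [0,0,25,0,0,0]
    - [0,0,20,0,0,0]
    - [0,0,0,0,0,0]

```text
time: 8.97
tool_pos: [0.5118, -0.2584, 0.2301]
ee_rot: [3.132, -0.006, 0.465]
wrist_force: [0.9, 0.5, 0.6]
width: 0.0899
finger_force: 0.0
```

Request:
send_rows:
  rows:
    - [3,20,0,0,0,0]
    - [7,36,0,0,0,0]
    - [7,36,0,0,0,0]
    - [7,36,0,0,0,0]
    - [7,36,0,0,0,0]
    - [7,36,0,0,0,0]
    - [7,36,0,0,0,0]
    - [7,36,0,0,0,0]

```text
time: 9.63
tool_pos: [0.5613, 0.0166, 0.2224]
ee_rot: [-3.141, 0.001, 0.465]
wrist_force: [0.2, -0.2, -0.4]
width: 0.0903
finger_force: 0.0
```

Request:
send_rows:
  rows:
    - [8,36,0,0,0,0]
    - [8,36,0,0,0,0]
    - [8,36,0,0,0,0]
    - [8,36,0,0,0,0]
    - [8,36,0,0,0,0]
    - [8,36,0,0,0,0]
    - [2,20,0,0,0,0]
    - [0,0,0,0,0,0]

```text
time: 10.3
tool_pos: [0.6109, 0.2553, 0.221]
ee_rot: [-3.139, 0.002, 0.47]
wrist_force: [-0.9, 0.4, 1.0]
width: 0.0905
finger_force: 0.0
```

Run:
```python
from h import *
T=optics.snapshot("top");S=optics.snapshot("side");optics.snapshot("side")
o=sensors.get_obs();print(o["tool_pos"],o["ee_rot"],o["joint_positions"])
for nm,col,pt,ps,r in [("hat","red",(373,222),(333,140),14)]:
    a=blobs(T,col,pt,25);b=blobs(S,col,ps,25)
    ea,eb=ell(a[:1]),ell(b[:1]);print(nm,ea,eb,np.round(tri(ea[0],eb[0])[0]*1000,1))
cv2.imwrite("pics/s4.png",np.hstack([cv2.resize(T[120:320,200:400],(400,400)),cv2.resize(S[80:280,160:360],(400,400))])[:,:,::-1])
```

```text
[0.61140591 0.25017187 0.22241058] [3.14100916e+00 1.94991048e-03 4.64682316e-01] [ 3.03046920e-01  3.39958142e-01  1.08668730e+00 -8.99258401e-04
  1.71677774e+00  1.40903037e+00]
hat ((383.6, 223.5), array([15. , 15.8])) ((335.9, 137.0), array([12.4, 14. ])) [ 510.2 -257.9  152.3]
```

View pics/s4.png

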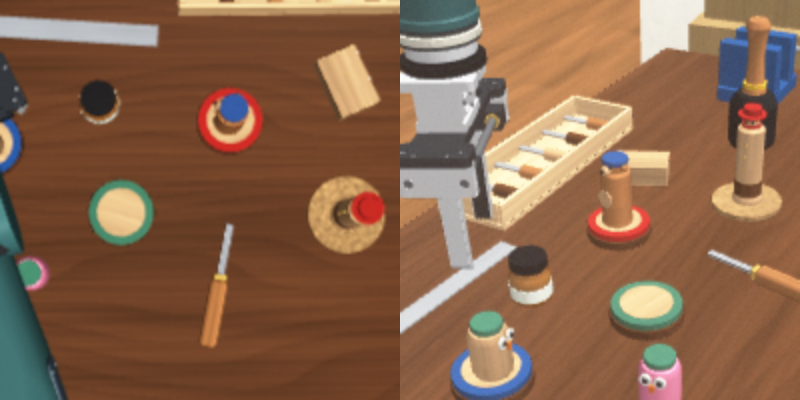

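The walker stands upright on the mat at (368,208) in the top crop and (750,150) in the side crop. The green plinth is empty and the owl waits on blue.

Request:
send_rows:
  rows:
    - [0.5,2,-15,0,0,0]
    - [0,0,-25,0,0,0]
    - [0,0,-25,0,0,0]
    - [0,0,-25,0,0,0]
    - [0,0,-25,0,0,0]
    - [0,0,-20,0,0,0]
    - [0,0,-15,0,0,0]
    - [0,0,-10,0,0,0]
  grip: 94

```text
time: 11.12
tool_pos: [0.6111, 0.2503, 0.061]
ee_rot: [-3.142, 0.004, 0.462]
wrist_force: [-0.9, -0.9, -0.6]
width: 0.0941
finger_force: 0.0
```

Request:
send_rows:
  rows:
    - [0,0,0,0,0,0]
    - [0,0,0,0,0,0]
    - [0,0,0,0,0,0]

```text
time: 11.37
tool_pos: [0.6132, 0.2524, 0.0652]
ee_rot: [3.141, -0.003, 0.464]
wrist_force: [-0.1, -0.3, 0.4]
width: 0.0943
finger_force: 0.0
```

Run:
```python
from h import *
S=optics.snapshot("side")
o=sensors.get_obs();print(o["tool_pos"],o["wrist_force"])
cv2.imwrite("pics/s5.png",cv2.resize(S[180:320,130:270],(490,490),interpolation=cv2.INTER_CUBIC)[:,:,::-1])
```

```text
[0.61337127 0.25273762 0.06544837] [ 0.57018852 -0.15945144  0.78890053]
```

View pics/s5.png

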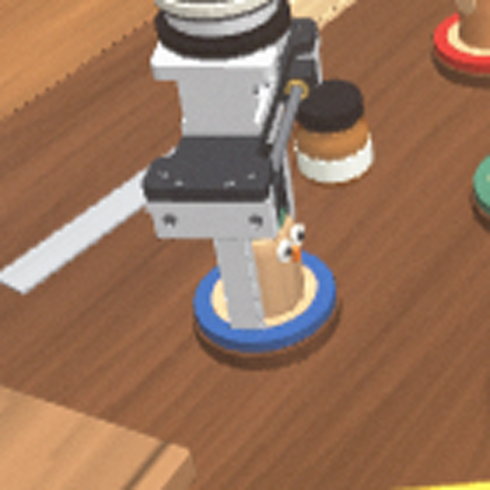

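The fingers stand either side of the owl, the near one at (242,285), with the tips clear of the plinth. I close.

Request:
send_rows:
  rows:
    - [-1,0,-2,0,0,0]
    - [0,0,0,0,0,0]
    - [0,0,0,0,0,0]
    - [0,0,0,0,0,0]
    - [0,0,0,0,0,0]
    - [0,0,0,0,0,0]
    - [0,0,0,0,0,0]
    - [0,0,0,0,0,0]
  grip: 36

```text
time: 12.08
tool_pos: [0.6112, 0.2529, 0.0614]
ee_rot: [3.141, 0.0, 0.465]
wrist_force: [-0.6, -0.9, -0.5]
width: 0.0477
finger_force: 30.0
```

Request:
send_rows:
  rows:
    - [0,0,0,0,0,0]
    - [0,0,0,0,0,0]
    - [0,0,0,0,0,0]

```text
time: 12.33
tool_pos: [0.6112, 0.2529, 0.0614]
ee_rot: [3.142, 0.0, 0.465]
wrist_force: [0.6, 0.5, 0.4]
width: 0.0477
finger_force: 30.0
```

Request:
send_rows:
  rows:
    - [0,0,3,0,0,0]
    - [0,0,7,0,0,0]
    - [0,0,10,0,0,0]
    - [0,0,10,0,0,0]
    - [0,0,10,0,0,0]
    - [0,0,10,0,0,0]
    - [0,0,0,0,0,0]
    - [0,0,0,0,0,0]

```text
time: 13.0
tool_pos: [0.6119, 0.2531, 0.1131]
ee_rot: [3.141, -0.003, 0.465]
wrist_force: [0.3, -0.5, -0.4]
width: 0.0474
finger_force: 30.0
```

Request:
send_rows:
  rows:
    - [-5,-11,5,0,0,0]
    - [-12,-23,5,0,0,0]
    - [-15,-30,0,0,0,0]
    - [-16,-30,0,0,0,0]
    - [-15,-30,0,0,0,0]
    - [-15,-30,0,0,0,0]
    - [-12,-22,0,0,0,0]
    - [-6,-12,0,0,0,0]

```text
time: 13.67
tool_pos: [0.5128, 0.0621, 0.1208]
ee_rot: [3.141, 0.002, 0.462]
wrist_force: [0.4, 0.1, -0.6]
width: 0.0476
finger_force: 30.0
```

Request:
send_rows:
  rows:
    - [0,0,0,0,0,0]
    - [0,0,0,0,0,0]
    - [0,0,0,0,0,0]

```text
time: 13.92
tool_pos: [0.5156, 0.0655, 0.1214]
ee_rot: [-3.141, -0.001, 0.465]
wrist_force: [0.2, 0.3, 0.4]
width: 0.0474
finger_force: 30.0
```

Run:
```python
from h import *
S=optics.snapshot("side")
o=sensors.get_obs();print(o["tool_pos"],o["wrist_force"])
cv2.imwrite("pics/s6.png",cv2.resize(S[130:290,200:360],(480,480),interpolation=cv2.INTER_CUBIC)[:,:,::-1])
```

```text
[0.51572262 0.0657552  0.12137855] [-0.13885721  0.46096217  0.49358094]
```

View pics/s6.png

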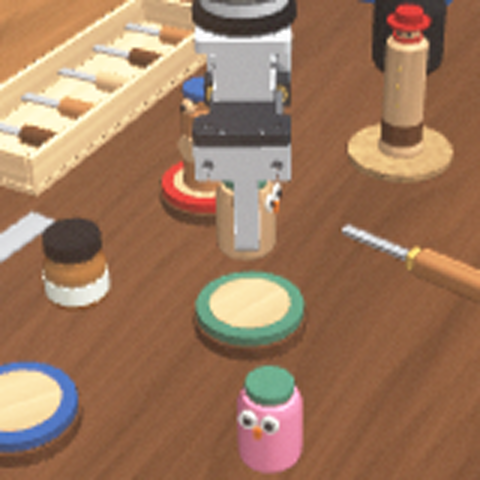

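The owl is held at (246,220) straight above the green plinth's disc at (250,303); the blue plinth is empty. I lower it.

Request:
send_rows:
  rows:
    - [-0.5,-0.5,-10,0,0,0]
    - [0,0,-14,0,0,0]
    - [0,0,-14,0,0,0]
    - [0,0,-10,0,0,0]
    - [0,0,-6,0,0,0]
    - [0,0,-3,0,0,0]
    - [0,0,0,0,0,0]
    - [0,0,0,0,0,0]

```text
time: 14.63
tool_pos: [0.5151, 0.0645, 0.0647]
ee_rot: [3.141, -0.001, 0.465]
wrist_force: [1.3, -0.0, -0.6]
width: 0.0477
finger_force: 30.0
```

Request:
send_rows:
  rows:
    - [0,0,-1,0,0,0]
    - [0,0,-0.7,0,0,0]
    - [0,0,0,0,0,0]
    - [0,0,0,0,0,0]

```text
time: 14.97
tool_pos: [0.515, 0.0643, 0.0631]
ee_rot: [3.141, -0.001, 0.465]
wrist_force: [-0.1, 0.2, -0.5]
width: 0.0479
finger_force: 30.0
```

Request:
send_rows:
  rows:
    - [0,0,-0.8,0,0,0]
    - [0,0,-0.5,0,0,0]
    - [0,0,0,0,0,0]
    - [0,0,0,0,0,0]

```text
time: 15.3
tool_pos: [0.5147, 0.0643, 0.0614]
ee_rot: [3.141, 0.0, 0.465]
wrist_force: [-0.5, 0.3, -1.0]
width: 0.0477
finger_force: 30.0
```

Request:
send_rows:
  rows:
    - [0,0,-0.5,0,0,0]
    - [0,0,0,0,0,0]
    - [0,0,0,0,0,0]

```text
time: 15.55
tool_pos: [0.5148, 0.0643, 0.0613]
ee_rot: [3.141, -0.0, 0.465]
wrist_force: [-1.1, 1.2, 2.1]
width: 0.0475
finger_force: 30.0
```

Request:
send_rows:
  rows:
    - [0,0,0,0,0,0]
    - [0,0,0,0,0,0]
    - [0,0,0,0,0,0]
    - [0,0,0,0,0,0]
  grip: 56

```text
time: 15.88
tool_pos: [0.5147, 0.0643, 0.0607]
ee_rot: [3.142, 0.0, 0.465]
wrist_force: [-0.4, -0.2, 0.5]
width: 0.0559
finger_force: 0.0
```

Request:
send_rows:
  rows:
    - [0,0,0,0,0,0]
    - [0,0,0,0,0,0]
    - [0,0,0,0,0,0]
    - [0,0,0,0,0,0]
    - [0,0,0,0,0,0]
    - [0,0,0,0,0,0]
  grip: 94

```text
time: 16.38
tool_pos: [0.5147, 0.0643, 0.0609]
ee_rot: [3.141, 0.0, 0.465]
wrist_force: [0.4, -0.1, -0.7]
width: 0.092
finger_force: 0.0
```

Request:
send_rows:
  rows:
    - [0,0,10,0,0,0]
    - [0,0,20,0,0,0]
    - [0,0,30,0,0,0]
    - [0,0,30,0,0,0]
    - [0,0,30,0,0,0]
    - [0,0,15,0,0,0]
    - [0,0,0,0,0,0]
    - [0,0,0,0,0,0]

```text
time: 17.05
tool_pos: [0.5152, 0.0643, 0.1972]
ee_rot: [3.14, -0.003, 0.465]
wrist_force: [-0.7, 0.8, 0.1]
width: 0.0942
finger_force: 0.0
```

Request:
send_rows:
  rows:
    - [9,-10,0,0,0,0]
    - [20,-23,0,0,0,0]
    - [24,-28,0,0,0,0]
    - [24,-28,0,0,0,0]
    - [24,-28,0,0,0,0]
    - [21,-24,0,0,0,0]
    - [10,-12,0,0,0,0]
    - [0,0,0,0,0,0]

```text
time: 17.72
tool_pos: [0.6473, -0.0927, 0.1914]
ee_rot: [-3.139, 0.005, 0.46]
wrist_force: [-0.6, 0.3, -0.0]
width: 0.0938
finger_force: 0.0
```

Run:
```python
from h import *
T=optics.snapshot("top");S=optics.snapshot("side");S=optics.snapshot("side")
o=sensors.get_obs();print(o["tool_pos"],o["wrist_force"])
cv2.imwrite("pics/s7.png",np.hstack([cv2.resize(T[120:320,160:360],(400,400)),cv2.resize(S[80:280,180:380],(400,400))])[:,:,::-1])
for nm,col,pt,ps,r in [("owl","green",(258,224),(282,210),12)]:
    a=blobs(T,col,pt,7);b=blobs(S,col,ps,13)
    ea,eb=ell(a[:1]),ell(b[:1]);print(nm,ea,eb,np.round(tri(ea[0],eb[0])[0]*1000,1))
```

```text
[ 0.64587292 -0.08846732  0.19384111] [0.11717679 0.32423034 1.79563112]
owl ((259.1, 224.0), array([11.2, 12.2])) ((282.6, 208.7), array([ 8.8, 13.7])) [515.6  65.5  92.8]
```

View pics/s7.png

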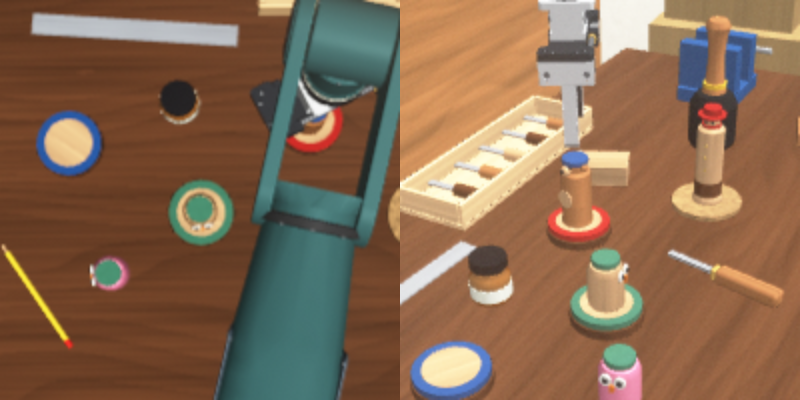

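The owl stands centred on the green plinth, cap at (200,208) in the top crop. The blue plinth is empty, and the gripper is above the bear at (575,190).

Request:
send_rows:
  rows:
    - [0,0,-12,0,0,0]
    - [0,0,-18,0,0,0]
    - [0,0,-20,0,0,0]
    - [0,0,-20,0,0,0]
    - [0,0,-16,0,0,0]
    - [0,0,-12,0,0,0]
    - [0,0,-6,0,0,0]
    - [0,0,0,0,0,0]

```text
time: 18.53
tool_pos: [0.6453, -0.0877, 0.0898]
ee_rot: [-3.139, 0.003, 0.466]
wrist_force: [-0.8, -0.8, -0.2]
width: 0.0938
finger_force: 0.0
```

Request:
send_rows:
  rows:
    - [0,0,0,0,0,0]
    - [0,0,0,0,0,0]
    - [0,0,0,0,0,0]

```text
time: 18.78
tool_pos: [0.6476, -0.0888, 0.0936]
ee_rot: [3.14, -0.002, 0.465]
wrist_force: [0.3, -0.7, 0.1]
width: 0.0939
finger_force: 0.0
```

Run:
```python
from h import *
S=optics.snapshot("side")
o=sensors.get_obs();print(o["tool_pos"],o["wrist_force"])
cv2.imwrite("pics/s8.png",cv2.resize(S[90:230,200:340],(420,420),interpolation=cv2.INTER_CUBIC)[:,:,::-1])
```

```text
[ 0.64753571 -0.08883716  0.09345786] [ 0.27753675 -0.00914922 -0.31583658]
```

View pics/s8.png

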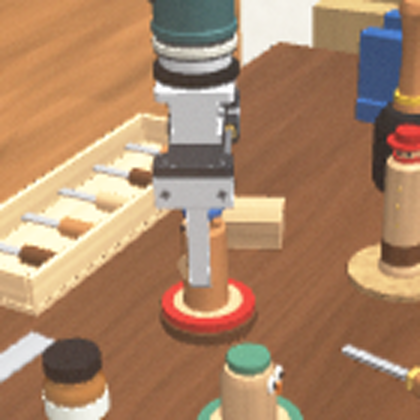

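The fingers straddle the bear, the near one at (200,250) against the body at (205,260), and clear of everything else. I close.

Request:
send_rows:
  rows:
    - [-1,0,-2,0,0,0]
    - [0,0,0,0,0,0]
    - [0,0,0,0,0,0]
    - [0,0,0,0,0,0]
    - [0,0,0,0,0,0]
    - [0,0,0,0,0,0]
    - [0,0,0,0,0,0]
    - [0,0,0,0,0,0]
  grip: 32

```text
time: 19.5
tool_pos: [0.6458, -0.0888, 0.0899]
ee_rot: [3.141, -0.0, 0.465]
wrist_force: [0.4, -0.9, -0.4]
width: 0.0441
finger_force: 6.1
```

Request:
send_rows:
  rows:
    - [0,0,0,0,0,0]
    - [0,0,0,0,0,0]
    - [0,0,0,0,0,0]
    - [0,0,0,0,0,0]

```text
time: 19.83
tool_pos: [0.6458, -0.0888, 0.0899]
ee_rot: [3.141, -0.0, 0.465]
wrist_force: [0.3, -0.6, 0.6]
width: 0.0436
finger_force: 30.0
```

Request:
send_rows:
  rows:
    - [0,0,3,0,0,0]
    - [0,0,7,0,0,0]
    - [0,0,15,0,0,0]
    - [0,0,20,0,0,0]
    - [0,0,20,0,0,0]
    - [0,0,15,0,0,0]
    - [0,0,10,0,0,0]
    - [0,0,0,0,0,0]

```text
time: 20.5
tool_pos: [0.6471, -0.0889, 0.1837]
ee_rot: [3.138, -0.005, 0.465]
wrist_force: [0.1, -0.1, -1.4]
width: 0.0439
finger_force: 30.0
```

Request:
send_rows:
  rows:
    - [-1,10,0,0,0,0]
    - [-3,25,0,0,0,0]
    - [-3,34,0,0,0,0]
    - [-3,34,0,0,0,0]
    - [-3,34,0,0,0,0]
    - [-3,34,0,0,0,0]
    - [-3,34,0,0,0,0]
    - [-3,34,0,0,0,0]

```text
time: 21.17
tool_pos: [0.622, 0.1526, 0.1777]
ee_rot: [-3.14, 0.004, 0.465]
wrist_force: [1.2, -0.2, -1.3]
width: 0.0438
finger_force: 30.0
```

Request:
send_rows:
  rows:
    - [-3,34,0,0,0,0]
    - [-3,34,0,0,0,0]
    - [-2,22,0,0,0,0]
    - [-1,12,0,0,0,0]
    - [0,0,0,0,0,0]
    - [0,0,0,0,0,0]
    - [0,0,0,0,0,0]

```text
time: 21.75
tool_pos: [0.6147, 0.2509, 0.1792]
ee_rot: [3.141, 0.002, 0.463]
wrist_force: [0.3, -0.7, -1.7]
width: 0.0438
finger_force: 30.0
```

Request:
send_rows:
  rows:
    - [0.8,1,-10,0,0,0]
    - [0,0,-20,0,0,0]
    - [0,0,-20,0,0,0]
    - [0,0,-15,0,0,0]
    - [0,0,-10,0,0,0]
    - [0,0,-6,0,0,0]
    - [0,0,-4,0,0,0]
    - [0,0,0,0,0,0]

```text
time: 22.42
tool_pos: [0.6155, 0.2527, 0.0943]
ee_rot: [-3.142, 0.001, 0.464]
wrist_force: [0.2, 0.1, -1.4]
width: 0.0436
finger_force: 30.0
```

Request:
send_rows:
  rows:
    - [0,0,0,0,0,0]
    - [0,0,0,0,0,0]

```text
time: 22.58
tool_pos: [0.6163, 0.2535, 0.0963]
ee_rot: [3.141, -0.002, 0.465]
wrist_force: [0.2, 0.3, -0.2]
width: 0.0436
finger_force: 30.0
```

Run:
```python
from h import *
S=optics.snapshot("side")
o=sensors.get_obs();print(o["tool_pos"],o["wrist_force"])
cv2.imwrite("pics/s9.png",cv2.resize(S[160:320,130:290],(480,480),interpolation=cv2.INTER_CUBIC)[:,:,::-1])
```

```text
[0.61628316 0.25355157 0.09635865] [ 0.12932227  0.58329681 -1.07753503]
```

View pics/s9.png

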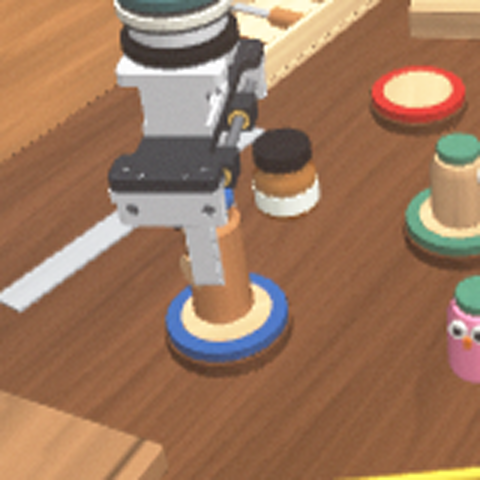

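The bear's foot at (222,315) hovers just above the blue plinth's disc, ellipse centre at (228,317). Jar and owl are undisturbed, and the red plinth is free.

Request:
send_rows:
  rows:
    - [-0.5,-1,-2,0,0,0]
    - [0,0,-2,0,0,0]
    - [0,0,-1,0,0,0]
    - [0,0,0,0,0,0]
    - [0,0,0,0,0,0]
    - [0,0,0,0,0,0]

```text
time: 23.13
tool_pos: [0.615, 0.2524, 0.0899]
ee_rot: [3.142, -0.0, 0.465]
wrist_force: [-0.9, 0.7, 0.1]
width: 0.0439
finger_force: 30.0
```

Request:
send_rows:
  rows:
    - [0,0,-0.7,0,0,0]
    - [0,0,0,0,0,0]
    - [0,0,0,0,0,0]

```text
time: 23.38
tool_pos: [0.6151, 0.2524, 0.0899]
ee_rot: [3.141, -0.0, 0.465]
wrist_force: [-1.9, 0.8, 2.9]
width: 0.0438
finger_force: 30.0
```

Request:
send_rows:
  rows:
    - [0,0,0,0,0,0]
    - [0,0,0,0,0,0]
    - [0,0,0,0,0,0]
    - [0,0,0,0,0,0]
  grip: 52

```text
time: 23.72
tool_pos: [0.615, 0.2523, 0.0888]
ee_rot: [3.142, 0.0, 0.465]
wrist_force: [-0.1, 0.4, -1.2]
width: 0.052
finger_force: 0.0
```

Request:
send_rows:
  rows:
    - [0,0,0,0,0,0]
    - [0,0,0,0,0,0]
    - [0,0,0,0,0,0]
    - [0,0,0,0,0,0]
    - [0,0,0,0,0,0]
    - [0,0,0,0,0,0]
  grip: 94

```text
time: 24.22
tool_pos: [0.615, 0.2523, 0.0892]
ee_rot: [3.142, -0.0, 0.465]
wrist_force: [0.2, -0.4, -1.0]
width: 0.0886
finger_force: 0.0
```

Request:
send_rows:
  rows:
    - [0,0,10,0,0,0]
    - [0,0,20,0,0,0]
    - [0,0,30,0,0,0]
    - [0,0,30,0,0,0]
    - [0,0,25,0,0,0]
    - [0,0,15,0,0,0]
    - [0,0,5,0,0,0]
    - [0,0,0,0,0,0]

```text
time: 24.88
tool_pos: [0.6158, 0.2526, 0.2271]
ee_rot: [3.141, -0.005, 0.465]
wrist_force: [0.3, 1.3, -0.6]
width: 0.0941
finger_force: 0.0
```

Request:
send_rows:
  rows:
    - [-3,-20,0,0,0,0]
    - [-8,-36,0,0,0,0]
    - [-8,-36,0,0,0,0]
    - [-8,-36,0,0,0,0]
    - [-8,-36,0,0,0,0]
    - [-8,-36,0,0,0,0]
    - [-8,-36,0,0,0,0]
    - [-8,-36,0,0,0,0]

```text
time: 25.55
tool_pos: [0.5544, -0.0211, 0.222]
ee_rot: [-3.14, 0.003, 0.465]
wrist_force: [2.1, -0.5, -0.8]
width: 0.0937
finger_force: 0.0
```

Request:
send_rows:
  rows:
    - [-8,-36,0,0,0,0]
    - [-8,-36,0,0,0,0]
    - [-8,-36,0,0,0,0]
    - [-8,-36,0,0,0,0]
    - [-7,-30,0,0,0,0]
    - [0,-12,0,0,0,0]
    - [0,0,0,0,0,0]
    - [0,0,0,0,0,0]

```text
time: 26.22
tool_pos: [0.5167, -0.2052, 0.2228]
ee_rot: [-3.139, 0.001, 0.464]
wrist_force: [0.3, 0.5, -0.4]
width: 0.0941
finger_force: 0.0
```

Run:
```python
from h import *
T=optics.snapshot("top");S=optics.snapshot("side");S=optics.snapshot("side")
o=sensors.get_obs();print(o["tool_pos"],o["wrist_force"])
for nm,col,pt,ps,ra,rb in [("bear","blue",(190,187),(202,225),7,12)]:
    a=blobs(T,col,pt,ra);b=blobs(S,col,ps,rb)
    ea,eb=ell(a[:1]),ell(b[:1]);print(nm,ea,eb,np.round(tri(ea[0],eb[0])[0]*1000,1))
b=blobs(T,"red",(315,180),24);print("red",worldfit("top",cv2.convexHull(b[0]),.024))
cv2.imwrite("pics/s10.png",np.hstack([cv2.resize(T[120:320,160:360],(400,400)),cv2.resize(S[80:280,180:380],(400,400))])[:,:,::-1])
```

```text
[ 0.51736549 -0.20394383  0.2237998 ] [-0.07472702 -0.38741637  0.45478086]
bear ((189.1, 186.6), array([11.4, 12.4])) ((199.7, 227.5), array([10.8, 17.1])) [615.5 250.3 125.8]
red [645.7 -91.6  90.8  92. ]
```

View pics/s10.png

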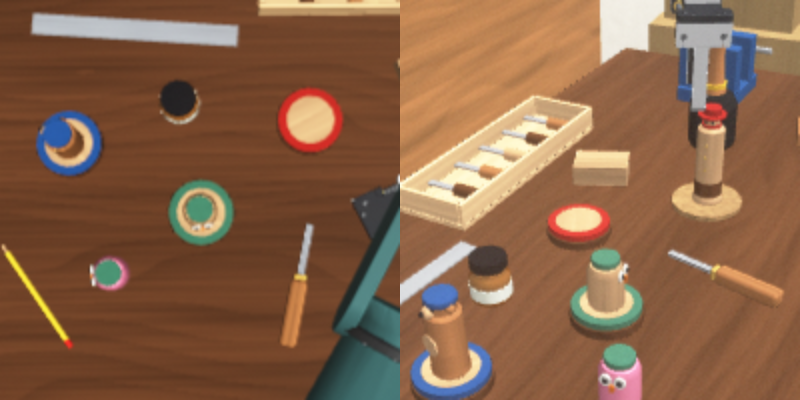

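The bear stands upright on the blue plinth with the owl still on green; red is free. The gripper still has to go (-7, -54) mm to be over the walker.

Request:
send_rows:
  rows:
    - [-3,-24,0,0,0,0]
    - [-3,-20,0,0,0,0]
    - [-1,-9.5,0,0,0,0]
    - [0,0,0,0,0,0]
    - [0,0,0,0,0,0]
    - [0,0,0,0,0,0]

```text
time: 26.87
tool_pos: [0.5104, -0.2579, 0.2242]
ee_rot: [-3.141, -0.0, 0.466]
wrist_force: [-0.2, 0.3, -0.1]
width: 0.094
finger_force: 0.0
```

Request:
send_rows:
  rows:
    - [0,0,-12,0,0,0]
    - [0,0,-20,0,0,0]
    - [0,0,-20,0,0,0]
    - [0,0,-18,0,0,0]
    - [0,0,-15,0,0,0]
    - [0,0,-9,0,0,0]
    - [0,0,-4,0,0,0]
    - [0,0,0,0,0,0]

```text
time: 27.53
tool_pos: [0.5096, -0.2583, 0.1249]
ee_rot: [-3.14, 0.001, 0.465]
wrist_force: [0.6, 0.9, -0.1]
width: 0.094
finger_force: 0.0
```

Request:
send_rows:
  rows:
    - [0,0,0,0,0,0]
    - [0,0,0,0,0,0]
    - [0,0,0,0,0,0]

```text
time: 27.78
tool_pos: [0.5107, -0.2595, 0.1276]
ee_rot: [3.139, -0.001, 0.465]
wrist_force: [-0.7, 0.9, 0.5]
width: 0.0941
finger_force: 0.0
```

Request:
send_rows:
  rows:
    - [-0.5,1.5,-1.5,0,0,0]
    - [0,0,0,0,0,0]
    - [0,0,0,0,0,0]
    - [0,0,0,0,0,0]

```text
time: 28.12
tool_pos: [0.5096, -0.2577, 0.1248]
ee_rot: [3.141, -0.0, 0.465]
wrist_force: [-0.4, -0.5, -0.0]
width: 0.0942
finger_force: 0.0
```

Request:
send_rows:
  rows:
    - [0,0,0,0,0,0]
    - [0,0,0,0,0,0]
    - [0,0,0,0,0,0]
    - [0,0,0,0,0,0]
    - [0,0,0,0,0,0]
    - [0,0,0,0,0,0]
    - [0,0,0,0,0,0]
    - [0,0,0,0,0,0]
  grip: 30

```text
time: 28.78
tool_pos: [0.5095, -0.2577, 0.1247]
ee_rot: [3.141, 0.0, 0.465]
wrist_force: [-0.1, 0.2, 0.1]
width: 0.0441
finger_force: 0.0
```

Request:
send_rows:
  rows:
    - [0,0,0,0,0,0]
    - [0,0,0,0,0,0]
    - [0,0,0,0,0,0]
    - [0,0,0,0,0,0]

```text
time: 29.12
tool_pos: [0.5096, -0.2577, 0.1247]
ee_rot: [3.141, -0.0, 0.465]
wrist_force: [0.7, -0.2, 0.1]
width: 0.0422
finger_force: 30.0
```

Request:
send_rows:
  rows:
    - [0,0,3,0,0,0]
    - [0,0,7,0,0,0]
    - [0,0,12,0,0,0]
    - [0,0,14,0,0,0]
    - [0,0,12,0,0,0]
    - [0,0,8,0,0,0]
    - [0,0,4,0,0,0]
    - [0,0,0,0,0,0]

```text
time: 29.78
tool_pos: [0.5102, -0.258, 0.1865]
ee_rot: [3.139, -0.002, 0.465]
wrist_force: [-0.6, -0.5, -1.1]
width: 0.0421
finger_force: 30.0
```

Request:
send_rows:
  rows:
    - [7,9,0,0,0,0]
    - [17,20,0,0,0,0]
    - [20,25,0,0,0,0]
    - [22,26,0,0,0,0]
    - [22,26,0,0,0,0]
    - [20,25,0,0,0,0]
    - [17,20,0,0,0,0]
    - [10,14,0,0,0,0]

```text
time: 30.45
tool_pos: [0.6457, -0.0892, 0.1829]
ee_rot: [-3.139, 0.001, 0.468]
wrist_force: [0.3, -0.4, -1.5]
width: 0.042
finger_force: 30.0
```

Request:
send_rows:
  rows:
    - [0,0,0,0,0,0]
    - [0,0,0,0,0,0]
    - [0,0,0,0,0,0]
    - [0,0,0,0,0,0]

```text
time: 30.78
tool_pos: [0.6438, -0.0939, 0.1846]
ee_rot: [3.141, 0.001, 0.463]
wrist_force: [0.5, -0.4, -0.4]
width: 0.0419
finger_force: 30.0
```

Correct (+2,+2), then lower 44 of 46 mm.

Request:
send_rows:
  rows:
    - [2,2,-6,0,0,0]
    - [0,0,-10,0,0,0]
    - [0,0,-10,0,0,0]
    - [0,0,-8,0,0,0]
    - [0,0,-6,0,0,0]
    - [0,0,0,0,0,0]
    - [0,0,0,0,0,0]
    - [0,0,0,0,0,0]

```text
time: 31.45
tool_pos: [0.6468, -0.0907, 0.145]
ee_rot: [3.141, -0.0, 0.465]
wrist_force: [0.2, 0.4, -0.9]
width: 0.0416
finger_force: 30.0
```

Run:
```python
from h import *
S=optics.snapshot("side")
o=sensors.get_obs();print(o["tool_pos"],o["wrist_force"])
cv2.imwrite("pics/s11.png",cv2.resize(S[90:230,200:340],(420,420),interpolation=cv2.INTER_CUBIC)[:,:,::-1])
```

```text
[ 0.64691835 -0.09074738  0.145394  ] [ 0.53320769  0.14546703 -0.53304987]
```

View pics/s11.png

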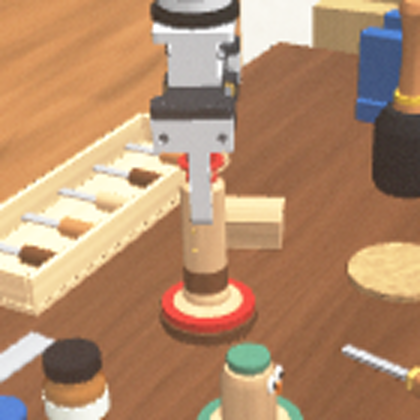

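The walker's foot at (207,292) hovers a few mm over the red plinth's disc at (208,303). I set it down gently.

Request:
send_rows:
  rows:
    - [-1,-1,-2,0,0,0]
    - [0,0,-2,0,0,0]
    - [0,0,-1,0,0,0]
    - [0,0,-0.5,0,0,0]
    - [0,0,0,0,0,0]
    - [0,0,0,0,0,0]
    - [0,0,0,0,0,0]

```text
time: 32.08
tool_pos: [0.6456, -0.0917, 0.1392]
ee_rot: [3.141, -0.0, 0.465]
wrist_force: [-0.2, -0.1, -0.1]
width: 0.0421
finger_force: 30.0
```

Request:
send_rows:
  rows:
    - [0,0,-0.5,0,0,0]
    - [0,0,0,0,0,0]
    - [0,0,0,0,0,0]

```text
time: 32.33
tool_pos: [0.6456, -0.0917, 0.1388]
ee_rot: [3.141, -0.0, 0.465]
wrist_force: [-0.5, 0.1, -1.4]
width: 0.0422
finger_force: 30.0
```

Request:
send_rows:
  rows:
    - [0,0,-0.5,0,0,0]
    - [0,0,0,0,0,0]
    - [0,0,0,0,0,0]

```text
time: 32.58
tool_pos: [0.6456, -0.0917, 0.1387]
ee_rot: [3.141, -0.0, 0.465]
wrist_force: [-1.0, 0.0, 1.3]
width: 0.0418
finger_force: 30.0
```

Request:
send_rows:
  rows:
    - [0,0,0,0,0,0]
    - [0,0,0,0,0,0]
    - [0,0,0,0,0,0]
    - [0,0,0,0,0,0]
  grip: 50

```text
time: 32.92
tool_pos: [0.6456, -0.0917, 0.1381]
ee_rot: [3.141, -0.0, 0.465]
wrist_force: [-0.2, -0.3, -0.8]
width: 0.0497
finger_force: 0.0
```

Request:
send_rows:
  rows:
    - [0,0,0,0,0,0]
    - [0,0,0,0,0,0]
    - [0,0,0,0,0,0]
    - [0,0,0,0,0,0]
    - [0,0,0,0,0,0]
    - [0,0,0,0,0,0]
    - [0,0,0,0,0,0]
  grip: 94

```text
time: 33.5
tool_pos: [0.6456, -0.0917, 0.1382]
ee_rot: [3.141, -0.0, 0.465]
wrist_force: [0.3, 0.3, 0.8]
width: 0.0924
finger_force: 0.0
```

Request:
send_rows:
  rows:
    - [0,0,10,0,0,0]
    - [0,0,20,0,0,0]
    - [0,0,25,0,0,0]
    - [0,0,25,0,0,0]
    - [0,0,15,0,0,0]
    - [0,0,5,0,0,0]
    - [0,0,0,0,0,0]
    - [0,0,0,0,0,0]

```text
time: 34.17
tool_pos: [0.6454, -0.0916, 0.2378]
ee_rot: [-3.141, 0.0, 0.465]
wrist_force: [-0.0, 1.3, -0.6]
width: 0.0941
finger_force: 0.0
```

Request:
send_rows:
  rows:
    - [-15,-15,0,0,0,0]
    - [-22,-30,0,0,0,0]
    - [-22,-30,0,0,0,0]
    - [-22,-30,0,0,0,0]
    - [-22,-30,0,0,0,0]
    - [-22,-30,0,0,0,0]
    - [-10,-15,0,0,0,0]
    - [0,0,0,0,0,0]

```text
time: 34.83
tool_pos: [0.5075, -0.2745, 0.236]
ee_rot: [-3.139, 0.003, 0.459]
wrist_force: [-0.1, 0.0, 0.1]
width: 0.0939
finger_force: 0.0
```

Run:
```python
from h import *
T=optics.snapshot("top");S=optics.snapshot("side");S=optics.snapshot("side")
o=sensors.get_obs();print(o["tool_pos"],o["qvel"].round(3))
for nm,col,pt,ps,ra,rb in [("walker","red",(317,171),(267,140),10,16)]:
    a=blobs(T,col,pt,ra);b=blobs(S,col,ps,rb)
    ea,eb=ell(a[:1]),ell(b[:1]);print(nm,ea,eb,np.round(tri(ea[0],eb[0])[0]*1000,1))
cv2.imwrite("pics/s12.png",np.hstack([cv2.resize(T[120:320,160:360],(400,400)),cv2.resize(S[80:280,180:380],(400,400))])[:,:,::-1])
```

```text
[ 0.51037135 -0.27094838  0.23667826] [ 0.024 -0.001 -0.012 -0.001  0.001 -0.003]
walker ((317.6, 170.5), array([15.1, 19.7])) ((267.2, 146.2), array([13. , 14.3])) [646.5 -89.  166.1]
```

View pics/s12.png

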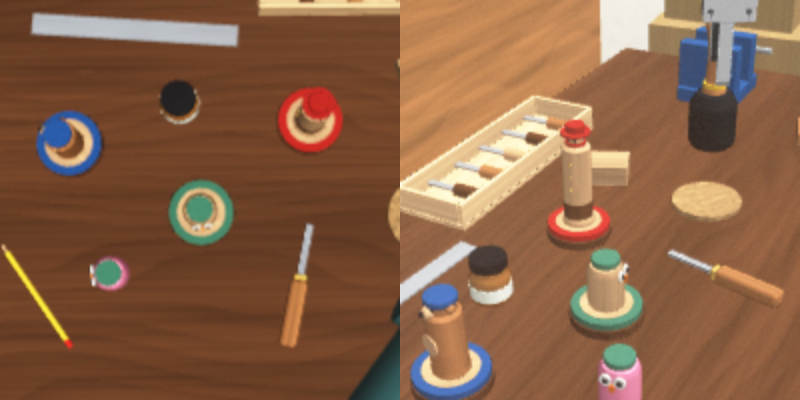

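All three figures stand upright on their own plinths: walker (577,180), owl (606,285) and bear (445,335) in the side crop. Jar, gouge and mallet are unmoved and the arm is clear.

```bash
python3 -c "
from bench import ticket
print(ticket.close_job())"
```

```text
the job is handed in; nothing more can be done
None
```

The job is handed in: owl on green, bear on blue and walker on red, all upright and within their discs, done in the order asked in about 35 s, with mallet, jar and gouge untouched.

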